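# Fold down the slide tray's row of hold-down tabs with one fingertip stroke

### The job

Run your fingertips along the row of small standing tabs on the slide tray, low over the slides, so that the tabs fold down flat one after another, starting at the end of the row farthest from the tray's carrying loop and going towards the loop. Stroke gently: do not lean hard on the tray, and do not shift or lift it. Pick nothing up and leave the bottle, the boxes and everything else on the tray and bench where they are.

Things in the scene. Friction and masses are not known exactly. Their poses are not given: they have to be found in the camera images.
- tray: white plastic slide tray, 210 mm (its x) by 140 mm (its y), 1.2 kg, lying loose on the bench, with a steel carrying loop at its +x end. Origin at the centre of its underside; z up. Its floor is 8 mm above the bench and its outer rim 12 mm. Five glass slides lie side by side on it, long sides along its y, under a row of five fold-down tabs that runs along its x. It may lie at any yaw.
- tab1_hinge (a point): middle of the hinge of tab 1 (tab 1 is farthest from the carrying loop, tab 5 nearest it), 13 mm above the bench, fixed to the tray; x axis as the tray's, along the row towards the loop. Hinges are 32 mm apart along the row, which runs 42 mm from the tray's middle on its -y side.
- tab2_hinge (a point): the same for tab 2
- tab3_hinge (a point): the same for tab 3
- tab4_hinge (a point): the same for tab 4
- tab5_hinge (a point): the same for tab 5
- tab1 (a joint): tab 1: flat dark steel tab, 24 mm long from its hinge, 18 mm wide, 3 mm thick. 0 = standing straight up, 1.57 = lying flat over its slide, pointing along the tray's +x (towards the loop); it cannot fold the other way. It starts leaning a little that way. It turns with light friction (about 0.005 N m) and stays where it is left. Lying flat, its upper face is 14.5 mm above the bench.
- tab2 (a joint): tab 2, the same
- tab3 (a joint): tab 3, the same
- tab4 (a joint): tab 4, the same
- tab5 (a joint): tab 5, the same
- dropper: dropper bottle, 26 mm across and 55 mm tall, standing loose on the tray's free strip (its +y side); origin under its middle. Leave alone.
- coverbox: small clear and white cover-glass box, 45 x 30 x 20 mm, loose on the tray's free strip; origin under its middle. Leave alone.
- slidebox_a: pale green slide box, 85 x 100 x 32 mm, on the bench; origin under its middle. Leave alone.
- slidebox_b: pale green slide box, 85 x 100 x 32 mm, on the bench; origin under its middle. Leave alone.
- slidebox_c: pale green slide box, 85 x 100 x 32 mm, on the bench; origin under its middle. Leave alone.
- flask: dark steel drinking flask, 68 mm across and 170 mm tall, on the bench; origin under its middle. Leave alone.
- forceps: steel forceps, 130 mm long, lying flat on the bench. Leave alone.

How it is judged:
By the outcome, as a careful person would: the job done as asked, in the order asked, and still so for the second after the job is handed in, with the robot touching nothing.
It also fails if it takes over 42 s, if anything falls off the work surface, if the arm or the gripper's body presses on something with over 40 N, if the wrist force passes 120 N, or if a joint passes its speed limit or range.

### The arm

A 7-joint arm with a two-finger parallel gripper is mounted at the origin on the work surface. World frame = base frame: x ahead of the robot, y to its left, z up, the work surface at z = 0. Lengths are in mm, angles in rad, forces in N, time in s.
With the tool pointing down it reaches from about 400 to 900 mm from the base axis. Payload 5.5 kg.
Tool frame: the origin (TCP) lies between the finger pads; the fingertips stand 25 mm ahead of it and the grasp point (between the pads) lies 6 mm ahead of it (robot.tip_reach is the distance from the TCP to the fingertips, in mm); z points along the fingers, y is the line along which they close (so a half turn about z gives the same grasp; the last joint's range is limited). The gripper opens to 85 mm and grips with 20 to 120 N. Pads are 22 mm wide; open, the fingers measure 114 mm over their backs; the gripper's body (76 mm by 85 mm) begins 54 mm behind the grasp point. The pads swing forward as they close: fully open they stand 13 mm farther back than shut.
Start: joints at [-0.854, 0.501, -0.427, 1.55, 0.221, 1.138, -0.21], TCP at [284.915, 584.228, 256.31] pointing down, gripper open.
Joint ranges: [-2.88, 2.88], [-0.31, 2.03], [-1.54, 1.56], [0.2, 2.42], [-1.41, 4.55], [0.19, 2.02], [-2.57, 2.57]. Speed limits (rad/s): [2.57, 2.57, 3.14, 3.14, 3.14, 3.14, 3.14].

### API

Orientations are given as [roll, pitch, yaw] about the fixed x, y, z axes, in that order (R = Rz(yaw) Ry(pitch) Rx(roll)).
In Python, from rig import robot, vision gives the robot as it stands. The module is installed in compiled form; this text tells all that it offers.
- The arm moves only by the tool carry_out, never from a script. Its arguments are lists of equal length, an entry for each row: "delta_rot": the turn, a rotation vector about the world's x, y, z in rad, a list of three; "translation": the shift along the world's x, y, z in mm, a list of three; "claw": the opening, from 0 (shut) to 1 (fully open). In form: {"delta_rot": [[rx, ry, rz], ...], "translation": [[dx, dy, dz], ...], "claw": [claw, ...]}. A call has 1 to 5 rows; each row shifts and turns the commanded pose from where the row before left it; what a row does not reach is not made up. A row lasts 1/8 s, in which the tool goes at most 62.5 mm and 10.7 degrees, less where a joint would pass 70% of its speed; a pose out of reach is approached as far as the arm can. A call is refused whole if a number of a shift passes 62.5 or a number of a turn 0.188, either way. A call with a gripper value outside its range is refused whole. The fingers move at their own pace and stop on an object; "grip_force" is the grip in N (left out, the last holds). Time passes only in rows, so rows that do not move let the fingers close. It gives the time, the measured TCP pose, the force, the opening and the grip force at its end, in the units of the state.
- robot.state(): the state, without advancing time (a new reading comes with each control period).
- vision.read_camera(name): name is "scene" or "side" or "wrist"; returns a dict with "image" (384x512x3 uint8, red, green, blue), "depth" (384x512 float32, mm along the optical axis (not along the pixel's ray), 0 where there is no reading), "intrinsics" (3x3 intrinsics, pixels), "R" (3x3) and "t" (3): a world point X has camera coordinates R X + t. Camera axes: x right, y down, z forward; pixel columns grow to the right and rows downward; lengths in mm; the calibration is good to about 2 mm. The wrist camera is an equidistant fisheye: a pixel r from the principal point sees the ray r / f radians off the axis. A picture is of the moment at which its call begins.
- robot.hand_in(): hands the job in; it is judged then, once.
The state is a dict: "clock": time; "qpos": joint angles; "joint_vel": joint speeds; "joint_efforts": joint torques, N m; "tool_pos": TCP position; "eef_rot": TCP orientation; "ft_force": force on the tool from outside, world axes, zero at the start; "wrist_torque": the same for the moment, N m; "grip_width": finger opening in mm; "gripper_force": force on a finger pad.
Only numpy, scipy, OpenCV 4.12 (cv2) and the standard library are available. Lean on these libraries where they do the work, as an engineer would, in place of code of your own. Each camera call takes 0.05 s, during which the arm holds its last target. There are 200 camera calls.

## Working session

There is one attempt and no reset: what is moved stays moved. The work goes in short steps, Python scripts to look and compute and a tool call to move; the robot and the scene stay as the last step left them, time stands still between calls to the robot, and variables do not carry over. Pictures are saved under pics/ and viewed, at most 10 in all, crops included, and the job is handed in when it is done.

Besides the shell and the picture viewer there is one more tool, called after ">>>" as name(argument=value, ...) on one line, values as JSON. carry_out: Moves the arm, as the interface text tells. Its arguments: {"type":"object","properties":{"delta_rot":{"type":"array"},"translation":{"type":"array"},"claw":{"type":"array"},"grip_force":{"type":"number"}},"required":["delta_rot","translation","claw"]}

```bash
mkdir -p pics; cat > h.py <<'E'
import numpy as np, cv2
from rig import robot, vision
def cap(n):
    d=vision.read_camera(n); np.savez('%s.npz'%n,**d); return d
def world(d,u,v,z=None):
    K=np.array(d['intrinsics']);R=np.array(d['R']);t=np.array(d['t'])
    r=np.array([(u-K[0,2])/K[0,0],(v-K[1,2])/K[1,1],1.])
    if z is None: return R.T@(r*d['depth'][int(v),int(u)]-t)
    c=-R.T@t; w=R.T@r; return c+w*(z-c[2])/w[2]
E
python3 - <<'E'
from h import *
a=cap('scene');b=cap('side')
for n,d in(('scene',a),('side',b)):
    cv2.imwrite(f'pics/{n}1.png',cv2.resize(d['image'][...,::-1],(800,600),interpolation=cv2.INTER_CUBIC))
    print(n,-np.array(d['R']).T@d['t'])
print(robot.state())
E
```

```text
scene [1161.57065372 -107.88632626  921.73689736]
side [ 317.6870959  -694.25286993  665.7017049 ]
{'clock': 0.1, 'qpos': array([-0.85379449,  0.5017833 , -0.42680111,  1.55132415,  0.22079712,
        1.13830799, -0.21028937]), 'joint_vel': array([-0.00024495, -0.00312303,  0.00012894, -0.00183017, -0.00047931,
        0.00056127,  0.00111727]), 'joint_efforts': array([-1.02707581e-02, -5.70812130e+01, -5.83803892e+00, -2.81745493e+01,
        1.05203449e-02,  5.51908204e-03, -4.19499230e-06]), 'tool_pos': array([284.73811423, 583.67536036, 255.3530157 ]), 'eef_rot': array([-3.13982321e+00, -6.91244268e-05,  2.68783867e+00]), 'ft_force': array([-0.10066565,  0.54525035, -0.29964484]), 'wrist_torque': array([-0.0325032 ,  0.00334505, -0.03027045]), 'gripper_force': 0.0, 'grip_width': 85.07207164619192}
```

View pics/scene1.png

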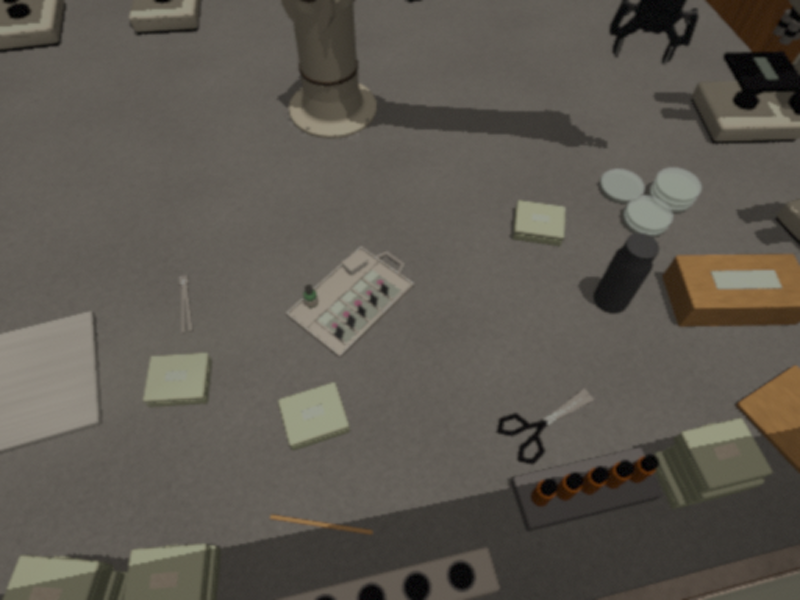

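View pics/side1.png

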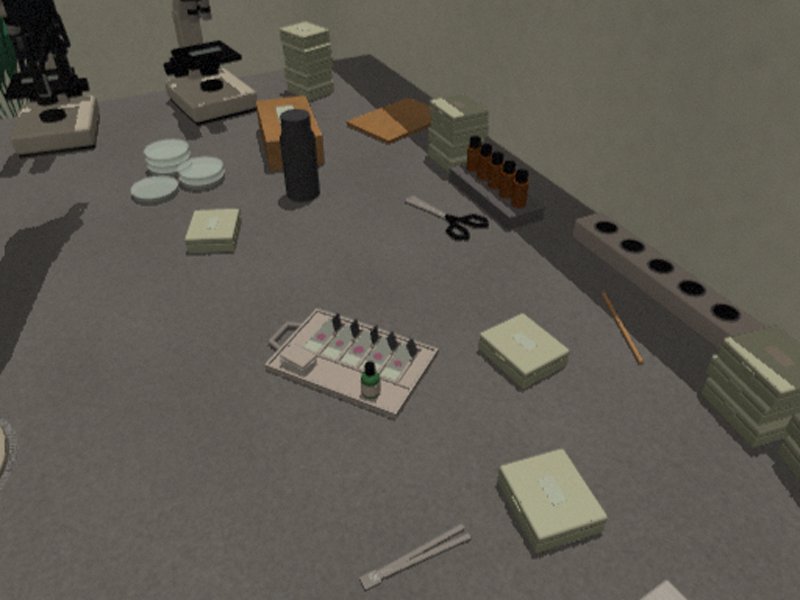

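The scene picture shows the tray with corners near (362,247), (413,285), (340,354) and (287,312). The loop is at the upper right (390,260), and the tabs run from (340,332) for tab 1 to (385,288) for tab 5. The side picture agrees, with the loop at (285,335).

```bash
cat > tray.py <<'E'
from h import *
def load(n): return dict(np.load('%s.npz'%n))
def fit(d,c):  # corners (800px) order: (+x,+y),(+x,-y),(-x,-y),(-x,+y), rim z=12
    P=np.array([world(d,u*.64-.2,v*.64-.2,12.) for u,v in c])
    T=np.array([[105,70],[105,-70],[-105,-70],[-105,70]])
    a=(P[0]+P[1]-P[2]-P[3])[:2]; b=(P[0]+P[3]-P[1]-P[2])[:2]
    y=np.arctan2(*a[::-1]); print('len',np.linalg.norm(a)/2,np.linalg.norm(b)/2)
    m=P.mean(0)[:2]; print('center',m,'yaw',y, 'yaw from b',np.arctan2(-b[0],b[1]))
    R=np.array([[np.cos(y),-np.sin(y)],[np.sin(y),np.cos(y)]])
    for i in range(5): print('tab',i+1,m+R@[-64+32*i,-42])
    return m,y
E
python3 - <<'E'
from tray import *
fit(load('scene'),[(362,247),(413,285),(340,354),(287,312)])
fit(load('side'),[(268,364),(319,310),(437,351),(396,414)])
s=load('scene')
for u,v in [(340,332),(385,288),(313,415),(178,378),(184,305),(625,280)]: print(u,v,world(s,u*.64,v*.64).round())
E
```

```text
len 204.0199733188104 137.22337522796346
center [565.46410684 -55.58934137] yaw 2.197512976194319 yaw from b 2.1978006516093935
tab 1 [637.01758977 -82.79410345]
tab 2 [618.24995619 -56.87546287]
tab 3 [599.48232261 -30.95682229]
tab 4 [580.71468902  -5.0381817 ]
tab 5 [561.94705544  20.88045888]
len 204.2787726627527 133.85288147368004
center [561.87314997 -60.66503304] yaw 2.1989938157155864 yaw from b 2.2065329540791048
tab 1 [633.46684032 -87.76380611]
tab 2 [614.66084598 -61.87298579]
tab 3 [595.85485164 -35.98216547]
tab 4 [577.0488573  -10.09134515]
tab 5 [558.24286296  15.79947517]
340 332 [644. -89.  26.]
385 288 [569.  10.  28.]
313 415 [ 794. -160.   34.]
178 378 [ 676. -375.   31.]
184 305 [ 509. -368.    4.]
625 280 [697. 415. 108.]
```

>>> carry_out(delta_rot=[[0,0,-0.1],[0,0,-0.1],[0,0,-0.1],[0,0,-0.1],[0,0,-0.09]], translation=[[22,-45,0],[22,-45,0],[22,-45,0],[22,-45,0],[22,-45,0]], claw=[0,0,0,0,0], grip_force=20)

```text
clock: 0.72
tool_pos: [395.3, 357.4, 256.0]
eef_rot: [-3.141, 0.0, 2.195]
ft_force: [0.8, 0.2, 0.3]
grip_width: 0.3
gripper_force: 0.0
```

>>> carry_out(delta_rot=[[0,0,0],[0,0,0],[0,0,0],[0,0,0],[0,0,0]], translation=[[22,-45,0],[22,-45,0],[22,-45,0],[22,-45,0],[22,-45,0]], claw=[0,0,0,0,0])

```text
clock: 1.35
tool_pos: [505.2, 132.6, 256.1]
eef_rot: [-3.141, -0.0, 2.198]
ft_force: [0.8, 0.6, -0.0]
grip_width: 0.1
gripper_force: 0.0
```

>>> carry_out(delta_rot=[[0,0,0],[0,0,0],[0,0,0],[0,0,0],[0,0,0]], translation=[[30,-50,0],[30,-50,0],[30,-50,-20],[30,-50,-40],[0,0,0]], claw=[0,0,0,0,0])

```text
clock: 1.98
tool_pos: [619.6, -66.0, 196.3]
eef_rot: [-3.134, -0.002, 2.19]
ft_force: [-1.5, 0.9, -0.9]
grip_width: 0.1
gripper_force: 0.0
```

```bash
python3 - <<'E'
from tray import *
print('tip',robot.tip_reach); s=robot.state(); print(s['tool_pos'],s['eef_rot'],s['ft_force'])
w=cap('wrist');b=cap('side');a=cap('scene')
print(w['intrinsics'],-np.array(w['R']).T@w['t'])
cv2.imwrite('pics/w2.png',cv2.resize(w['image'][...,::-1],(800,600),interpolation=cv2.INTER_CUBIC))
c=b['image'][150:300,130:330,::-1]
cv2.imwrite('pics/s2.png',cv2.resize(c,(800,600),interpolation=cv2.INTER_CUBIC))
E
```

```text
tip 25.0
[619.60645427 -66.02713293 196.26191028] [-3.13406749e+00 -2.33647514e-03  2.19003410e+00] [-1.51307807  0.85306363 -0.86047952]
[[297.31863964   0.         254.68890708]
 [  0.         297.31863964 193.05880164]
 [  0.           0.           1.        ]] [583.00672428 -11.72263675 314.18287553]
```

View pics/w2.png

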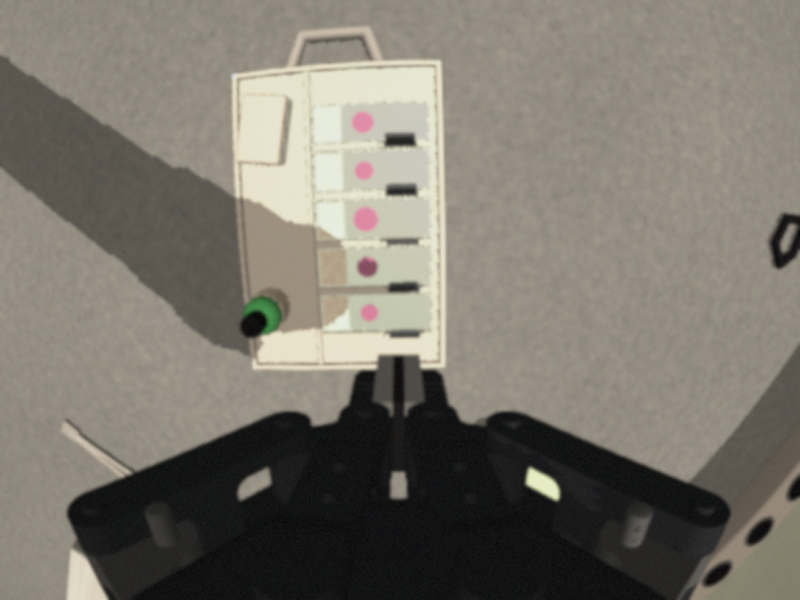

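View pics/s2.png

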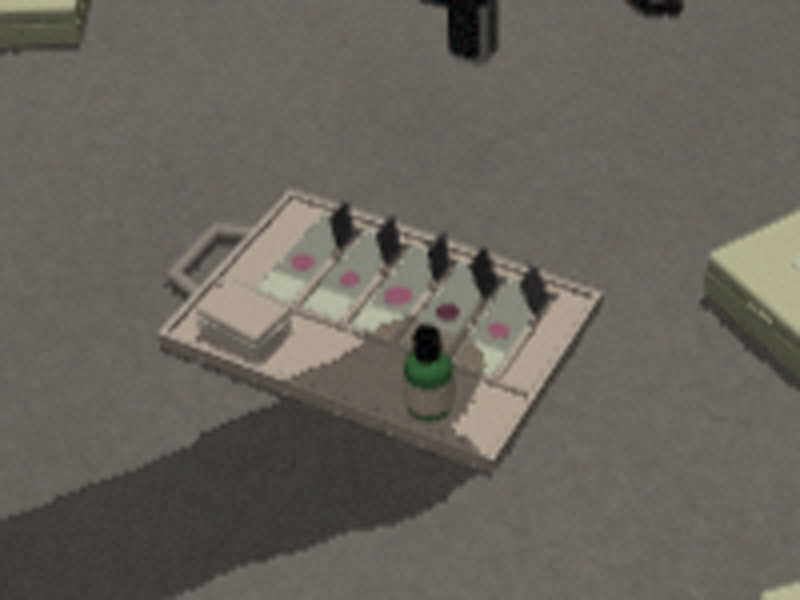

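The wrist picture shows the tray corners at (233,74), (441,62), (444,367) and (254,369), with the loop at the top. The tabs run along u≈400 and the shut fingertips end near (397,357). The side crop shows the five tabs standing and the fingertip bottom at (473,60).

```bash
cat > w.py <<'E'
from tray import *
import tray
def fw(d,u,v,z=None):
    if d['intrinsics'][0,0]!=d['intrinsics'][0,0]: pass
    K=d['intrinsics'];R=d['R'];t=d['t']
    x=(u-K[0,2])/K[0,0];y=(v-K[1,2])/K[1,1];th=np.hypot(x,y)
    r=np.array([x/th*np.tan(th),y/th*np.tan(th),1.])
    if z is None: return R.T@(r*d['depth'][int(v),int(u)]-t)
    c=-R.T@t; w=R.T@r; return c+w*(z-c[2])/w[2]
E
python3 - <<'E'
from w import *
w=load('wrist')
f=tray.world; tray.world=fw
fit(w,[(233,74),(441,62),(444,367),(254,369)])
for u,v in[(397,359),(385,358),(410,358),(300,350),(600,200)]: print('depth pt',u,v,fw(w,u*.64,v*.64).round(1))
s=load('side')
for du,dv in((243,160),(246,162),(248,163),(250,160)): print('side tip',f(s,du,dv).round(1))
print('side ray at tip bottom', f(s,248.,165.,171.).round(1))
E
```

```text
len 208.31940268311902 138.19709175579115
center [563.5133618  -55.84802911] yaw 2.2143496872880593 yaw from b 2.209111593563864
tab 1 [635.51472025 -81.84426695]
tab 2 [616.31338263 -56.24527022]
tab 3 [597.11204501 -30.64627349]
tab 4 [577.9107074   -5.04727676]
tab 5 [558.70936978  20.55171997]
depth pt 397 359 [613.2 -56.4 179.7]
depth pt 385 358 [610.  -58.3 179.7]
depth pt 410 358 [616.4 -53.9 179.4]
depth pt 300 350 [ 591.6 -148.3    9. ]
depth pt 600 200 [7.028e+02 6.430e+01 1.000e-01]
side tip [605.8 -66.  188.2]
side tip [609.5 -72.  185.8]
side tip [612.9 -74.1 183.6]
side tip [617.9 -73.1 188.7]
side ray at tip bottom [617.5 -64.3 171. ]
```

>>> carry_out(delta_rot=[[0,0,0.015],[0,0,0],[0,0,0],[0,0,0],[0,0,0]], translation=[[15,-18,-40],[14,-17,-40],[0,0,-36],[0,0,0],[0,0,0]], claw=[0,0,0,0,0])

```text
clock: 2.75
tool_pos: [651.7, -93.2, 87.2]
eef_rot: [3.139, 0.001, 2.215]
ft_force: [1.0, -0.5, -0.1]
grip_width: -0.1
gripper_force: 0.0
```

>>> carry_out(delta_rot=[[0,0,0],[0,0,0],[0,0,0],[0,0,0],[0,0,0]], translation=[[0,0,-12],[0,0,-12],[0,0,-8],[0,0,-4],[0,0,0]], claw=[0,0,0,0,0])

```text
clock: 3.38
tool_pos: [650.2, -95.0, 48.4]
eef_rot: [-3.141, -0.001, 2.213]
ft_force: [-0.3, 0.3, -0.2]
grip_width: -0.2
gripper_force: 0.0
```

>>> carry_out(delta_rot=[[0,0,0],[0,0,0],[0,0,0]], translation=[[0,0,0],[0,0,0],[0,0,0]], claw=[0,0,0])

```text
clock: 3.75
tool_pos: [650.6, -95.0, 49.2]
eef_rot: [3.141, 0.0, 2.213]
ft_force: [-0.3, -0.7, -0.6]
grip_width: -0.4
gripper_force: 0.0
```

```bash
python3 - <<'E'
from w import *
b=cap('side')
c=b['image'][170:270,160:293,::-1]
cv2.imwrite('pics/s3.png',cv2.resize(c,(800,600),interpolation=cv2.INTER_CUBIC))
E
```

```text
(no output)
```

View pics/s3.png

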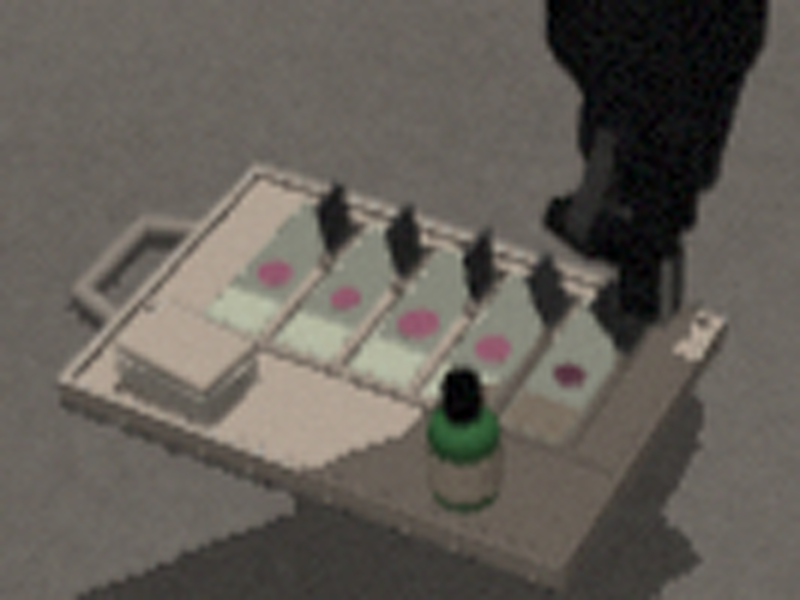

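The side crop shows all tabs standing and the fingertip at (640,310), just behind tab 1. The finger sits about 5 mm toward the outer rim, so I'll correct for that and lower.

>>> carry_out(delta_rot=[[0,0,0],[0,0,0],[0,0,0]], translation=[[-4,-3,0],[0,0,-4.5],[0,0,0]], claw=[0,0,0])

```text
clock: 4.18
tool_pos: [646.1, -98.2, 44.0]
eef_rot: [-3.141, -0.0, 2.213]
ft_force: [-0.2, 0.1, 0.2]
grip_width: 0.2
gripper_force: 0.0
```

>>> carry_out(delta_rot=[[0,0,0],[0,0,0],[0,0,0],[0,0,0],[0,0,0]], translation=[[-4.8,6.4,0],[-4.8,6.4,0],[-4.8,6.4,0],[-4.8,6.4,0],[-4.8,6.4,0]], claw=[0,0,0,0,0])

```text
clock: 4.8
tool_pos: [622.2, -65.5, 44.6]
eef_rot: [3.141, 0.0, 2.213]
ft_force: [0.9, 0.3, -0.1]
grip_width: -0.3
gripper_force: 0.1
```

>>> carry_out(delta_rot=[[0,0,0],[0,0,0],[0,0,0],[0,0,0],[0,0,0]], translation=[[-4.8,6.4,0],[-4.8,6.4,0],[-4.8,6.4,0],[-4.8,6.4,0],[-4.8,6.4,0]], claw=[0,0,0,0,0])

```text
clock: 5.42
tool_pos: [598.1, -33.4, 44.5]
eef_rot: [3.142, -0.0, 2.213]
ft_force: [0.0, -0.0, -0.0]
grip_width: -0.1
gripper_force: 0.1
```

>>> carry_out(delta_rot=[[0,0,0],[0,0,0],[0,0,0],[0,0,0],[0,0,0]], translation=[[-4.8,6.4,0],[-4.8,6.4,0],[-4.8,6.4,0],[-4.8,6.4,0],[-4.8,6.4,0]], claw=[0,0,0,0,0])

```text
clock: 6.05
tool_pos: [574.0, -1.4, 44.4]
eef_rot: [-3.142, -0.0, 2.213]
ft_force: [0.0, -0.5, 0.4]
grip_width: 0.1
gripper_force: 0.4
```

>>> carry_out(delta_rot=[[0,0,0],[0,0,0],[0,0,0],[0,0,0],[0,0,0]], translation=[[-4.8,6.4,0],[-4.8,6.4,0],[-4.8,6.4,0],[-4.8,6.4,0],[0,0,0]], claw=[0,0,0,0,0])

```text
clock: 6.68
tool_pos: [554.6, 24.6, 44.4]
eef_rot: [-3.141, -0.001, 2.214]
ft_force: [-0.4, -0.5, -0.4]
grip_width: 0.1
gripper_force: 0.0
```

>>> carry_out(delta_rot=[[0,0,0],[0,0,0],[0,0,0],[0,0,0],[0,0,0]], translation=[[-4.8,6.4,0],[0,0,0],[0,0,20],[0,0,30],[0,0,0]], claw=[0,0,0,0,0])

```text
clock: 7.3
tool_pos: [552.5, 30.0, 96.7]
eef_rot: [3.137, 0.003, 2.212]
ft_force: [0.0, -0.0, -0.1]
grip_width: 0.0
gripper_force: 0.0
```

>>> carry_out(delta_rot=[[0,0,0],[0,0,0],[0,0,0],[0,0,0],[0,0,0]], translation=[[25,-33,0],[25,-33,0],[24,-33,0],[22,-30,0],[0,0,0]], claw=[0,0,0,0,0])

```text
clock: 7.92
tool_pos: [647.0, -103.7, 93.4]
eef_rot: [-3.14, 0.002, 2.208]
ft_force: [0.0, 0.3, -0.4]
grip_width: -0.2
gripper_force: 0.0
```

```bash
python3 - <<'E'
from w import *
print(robot.state()['tool_pos'])
b=cap('side')
c=b['image'][170:270,160:293,::-1]
cv2.imwrite('pics/s4.png',cv2.resize(c,(800,600),interpolation=cv2.INTER_CUBIC))
E
```

```text
[ 647.03033666 -103.66217708   93.44721484]
```

View pics/s4.png

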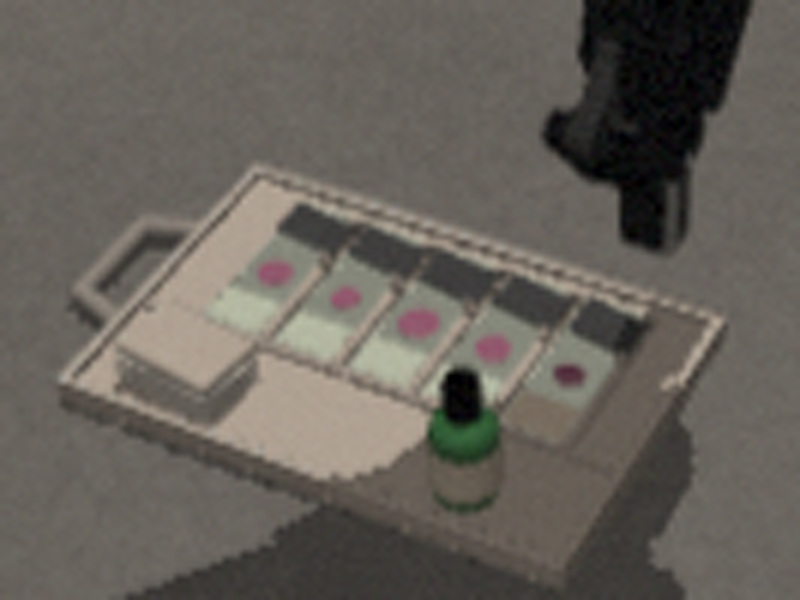

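The side crop shows all five tabs folded nearly flat along (310,225)–(605,325), and the tray, bottle and box have not moved. Next is a lower pass to settle the tabs fully.

>>> carry_out(delta_rot=[[0,0,0],[0,0,0],[0,0,0],[0,0,0],[0,0,0]], translation=[[0,3,-20],[0,1,-20],[0,0,-8],[0,0,0],[0,0,0]], claw=[0,0,0,0,0])

```text
clock: 8.6
tool_pos: [646.8, -95.0, 46.8]
eef_rot: [3.141, 0.001, 2.213]
ft_force: [-0.6, -0.2, 0.3]
grip_width: -0.2
gripper_force: 0.0
```

>>> carry_out(delta_rot=[[0,0,0],[0,0,0]], translation=[[0,0,0],[0,0,0]], claw=[0,0])

```text
clock: 8.85
tool_pos: [646.8, -95.1, 47.1]
eef_rot: [3.141, 0.001, 2.213]
ft_force: [0.1, 0.1, 0.5]
grip_width: -0.2
gripper_force: 0.0
```

>>> carry_out(delta_rot=[[0,0,0],[0,0,0],[0,0,0]], translation=[[-1,-2,-4],[0,0,-2.4],[0,0,0]], claw=[0,0,0])

```text
clock: 9.22
tool_pos: [645.3, -97.1, 39.8]
eef_rot: [-3.141, -0.0, 2.213]
ft_force: [-1.0, 0.6, 0.5]
grip_width: 0.1
gripper_force: 0.0
```

>>> carry_out(delta_rot=[[0,0,0],[0,0,0],[0,0,0],[0,0,0],[0,0,0]], translation=[[0,0,0.6],[-3,4,0],[-4.8,6.4,0],[-4.8,6.4,0],[-4.8,6.4,0]], claw=[0,0,0,0,0])

```text
clock: 9.85
tool_pos: [627.6, -72.9, 40.7]
eef_rot: [3.142, -0.0, 2.213]
ft_force: [0.6, -0.1, 0.0]
grip_width: 0.1
gripper_force: 0.0
```

Forces are negligible, so I'll continue.

>>> carry_out(delta_rot=[[0,0,0],[0,0,0],[0,0,0],[0,0,0],[0,0,0]], translation=[[-4.8,6.4,-0.2],[-4.8,6.4,0],[-4.8,6.4,0],[-4.8,6.4,0],[-4.8,6.4,0]], claw=[0,0,0,0,0])

```text
clock: 10.48
tool_pos: [603.8, -41.4, 40.5]
eef_rot: [3.141, 0.0, 2.213]
ft_force: [1.2, -0.3, 0.5]
grip_width: 0.4
gripper_force: 0.2
```

>>> carry_out(delta_rot=[[0,0,0],[0,0,0],[0,0,0],[0,0,0],[0,0,0]], translation=[[-4.8,6.4,0],[-4.8,6.4,0],[-4.8,6.4,0],[-4.8,6.4,0],[-4.8,6.4,0]], claw=[0,0,0,0,0])

```text
clock: 11.1
tool_pos: [579.7, -9.3, 40.5]
eef_rot: [3.142, -0.0, 2.213]
ft_force: [0.8, -0.2, -0.2]
grip_width: 0.2
gripper_force: 0.1
```

>>> carry_out(delta_rot=[[0,0,0],[0,0,0],[0,0,0],[0,0,0],[0,0,0]], translation=[[-4.8,6.4,0],[-4.8,6.4,0],[-4.8,6.4,0],[-4.8,6.4,0],[-4.8,6.4,0]], claw=[0,0,0,0,0])

```text
clock: 11.72
tool_pos: [555.7, 22.7, 40.4]
eef_rot: [-3.142, -0.0, 2.213]
ft_force: [1.4, 0.1, 0.6]
grip_width: 0.1
gripper_force: 0.1
```

>>> carry_out(delta_rot=[[0,0,0],[0,0,0],[0,0,0],[0,0,0],[0,0,0]], translation=[[-4.8,6.4,0],[-2.4,3.2,0],[0,0,0],[0,0,20],[0,0,40]], claw=[0,0,0,0,0])

```text
clock: 12.35
tool_pos: [547.4, 31.3, 99.5]
eef_rot: [-3.138, -0.002, 2.212]
ft_force: [1.1, 0.1, -0.2]
grip_width: -0.1
gripper_force: 0.0
```

>>> carry_out(delta_rot=[[0,0,0],[0,0,0],[0,0,0],[0,0,0],[0,0,0]], translation=[[0,0,50],[0,20,40],[0,40,10],[0,0,0],[0,0,0]], claw=[0,0,0,0,0])

```text
clock: 12.98
tool_pos: [548.7, 91.1, 200.2]
eef_rot: [-3.141, 0.0, 2.213]
ft_force: [1.0, -0.2, 0.6]
grip_width: 0.1
gripper_force: 0.0
```

```bash
python3 - <<'E'
from w import *
b=cap('side');a=cap('scene')
c=b['image'][170:270,160:293,::-1]; c2=a['image'][150:236,176:291,::-1]
f=lambda c:cv2.resize(c,(400,300),interpolation=cv2.INTER_CUBIC)
cv2.imwrite('pics/s5.png',np.hstack([f(c),f(c2)]))
E
```

```text
(no output)
```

View pics/s5.png

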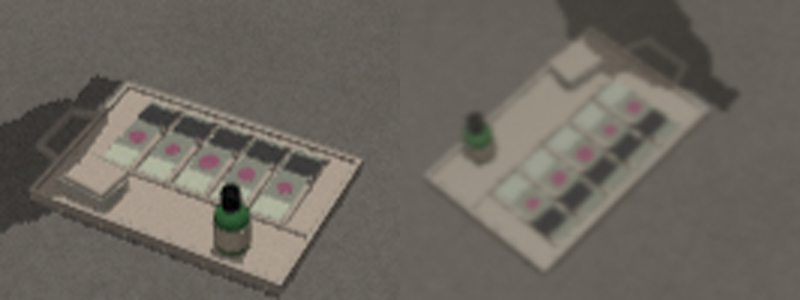

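Both views show all five tabs lying flat, from (160,115) to (305,165) in the left crop. The tray, bottle and box are where they were, and the robot is clear.

```bash
python3 -c "
from rig import robot; print(robot.hand_in())"
```

```text
the job is handed in; nothing more can be done
None
```

The job is handed in: all five tabs were stroked flat from tab 1 to tab 5 with no more than about 1.5 N read at the wrist, the pictures show the tray and its contents unmoved, and the run took about 13 s of the 42 s allowed.

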